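# Shake the small nuts out of the strainer into the degchi

## Robot

A 7-joint arm with a two-finger parallel gripper is mounted at the origin on the work surface. World frame = base frame: x ahead of the robot, y to its left, z up, the work surface at z = 0. Lengths are in m, angles in rad, forces in N, time in s.
With the tool pointing down it reaches from about 0.425 to 0.825 m from the base axis. Payload 3.6 kg.
Tool frame: the origin (TCP) lies between the finger pads; the fingertips stand 11 mm ahead of it and the grasp point (between the pads) lies 8 mm behind it; z points along the fingers, y is the line along which they close (so a half turn about z gives the same grasp; the last joint's range is limited). The gripper opens to 93 mm and grips with 3 to 60 N. Pads are 15 mm wide; open, the fingers measure 128 mm over their backs; the gripper's body (75 mm by 188 mm) begins 65 mm behind the grasp point.
Start: joints at [1.25, 0.615, -0.013, 1.423, 0.008, 1.103, -0.04], TCP at [0.189, -0.622, 0.23] pointing down, gripper open.
Joint ranges: [-3.12, 3.12], [-0.3, 2.06], [-1.34, 1.32], [0.26, 2.42], [-1.36, 4.5], [0.01, 1.98], [-2.84, 2.84]. Speed limits (rad/s): [2.79, 2.79, 3.14, 3.14, 3.14, 3.14, 3.14].

## Interface

Orientations are given as a unit quaternion [w, x, y, z].
In Python, from cell import robot, optics, order gives the robot as it stands.
- The arm moves only by the tool servo_tool, never from a script. Its argument "motion" is text: rows parted by semicolons, each of 7 numbers parted by spaces: the finger opening in mm, from 0 to 93, then the shift along the tool's x, y, z in units of 40 mm (1.0 is 40 mm), then the turn, a rotation vector about the tool's x, y, z in units of 5 degrees (1.0 is 5 degrees). In form: gripper dx dy dz rx ry rz; .... A call has 1 to 10 rows; each row shifts and turns the commanded pose from where the row before left it, along the tool's axes as they then stand; what a row does not reach is not made up. A row lasts 1/8 s, in which the tool goes at most 62.5 mm and 10.7 degrees, less where a joint would pass 70% of its speed; a pose out of reach is approached as far as the arm can. A call is refused whole if a number of a shift passes 1 or a number of a turn 1, either way. A call with a gripper value outside its range is refused whole. The fingers move at their own pace and stop on an object; the grip force is fixed at half the most. Time passes only in rows, so rows that do not move let the fingers close. It gives the time, the measured TCP pose, the force, the opening and the grip force at its end, in the units of the state.
- robot.get_state(): the state, without advancing time (a new reading comes with each control period).
- optics.camera(name): name is "scene" or "side" or "wrist"; returns the picture (384x512x3 uint8, red, green, blue); there is no depth.
- optics.camera_model(name): a dict with "intrinsics" (3x3 intrinsics, pixels), "dist" ([k1, k2, p1, p2, k3] as OpenCV has them; the pictures are not rectified), "R" (3x3) and "t" (3): a world point X has camera coordinates R X + t. Camera axes: x right, y down, z forward; pixel columns grow to the right and rows downward; lengths in m; the calibration is good to about 2 mm. A picture is of the moment at which its call begins: read the wrist's pose just before it. camera_model takes no time and is no camera call; for the wrist camera it gives the pose at the moment of the call.
- order.job_done(): hands the job in; it is judged then, once.
The state is a dict: "time": time; "joint_pos": joint angles; "qd": joint speeds; "joint_torque": joint torques, N m; "position": TCP position; "tcp_rot": TCP orientation; "force": force on the tool from outside, world axes, zero at the start; "torque": the same for the moment, N m; "grip_width": finger opening in m; "gripper_force": force on a finger pad.
Only numpy, scipy, OpenCV 4.12 (cv2) and the standard library are available. Lean on these libraries where they do the work, as an engineer would, in place of code of your own. Each camera call takes 0.05 s, during which the arm holds its last target. There are 200 camera calls.

## Task

Pull the steel strainer out from under the wire rack by its ear and let it stand on the open wood; then take it by the wooden arch handle, hold it level over the degchi and shake it side to side until all four small nuts have dropped through into the degchi while the cooker weight and the lid knob stay in the strainer. Then stand the strainer, with both large pieces still in it, upright in the middle of the top of the rack and let go. Keep the strainer level all along, do not touch the nuts with the gripper, and do not disturb the degchi or the other things on the stool.

Things in the scene. Friction and masses are not known exactly. Their poses are not given: they have to be found in the camera images.
- strainer: Loose steel tray, 146 mm (own x) by 118 mm (own y), walls 36 mm high; origin at the underside's centre, z up. 0.24-0.38 kg, contents 0.17. Ears at both x ends, arch handle over the middle. Floor: see opening. Starts flat on the stool under the rack, own x along the rack's y within 0.12 rad, one ear out towards the stool's middle
- arch_grip (a point): Centre of the wooden handle on the strainer's arch, 85 mm above the strainer's underside, over its middle. The wood is 80 mm long (strainer x), 14 mm thick (strainer y), 24 mm high; the arch wires stand at the ends, clear of it below. Pinch it from above, fingers closing along strainer y; 40 N or more keeps the strainer from swinging
- ear_a (a point): Grip point of the ear at the strainer's +x end: 120 mm from the strainer's centre, 23 mm above its underside. The ear is a black upright plate 10 mm thick (strainer y), 30 mm high (8 to 38 mm above the underside), from the end wall out to 132 mm from the centre
- ear_b (a point): Grip point of the ear at the strainer's -x end, same shape and sizes as ear_a.
- rack: Fixed steel wire rack, 240 mm (own x) by 120 mm (own y), origin on the stool under its centre; yaw within 0.12 rad. Top: five wires along own x, 30 mm apart, 137 to 143 mm above the stool. Corner legs, both long sides (own +y, -y) open, 232 mm between legs. On the stool's left or right (y about +0.29 or -0.29), degchi opposite. The strainer is clear of it once their centres are 195 mm apart
- opening (a point): Centre of one opening in the strainer's floor. The floor is a solid strip 3 mm thick along strainer x in the middle (|y| < 27 mm); on each side of it (27 < |y| < 56 mm) is a row of three openings 29 mm (y) by about 44 mm (x), parted by 3 mm wires. The nuts reach them only by sliding along strainer y
- degchi: Loose round aluminium pot without handles, 228 mm across the flared rim, about 200 mm across inside the neck, rim 100 mm high, inner floor 4 mm above the stool; origin at the centre of its underside. 0.6 to 0.9 kg.
- nut0: Small loose hexagonal steel nut, 17 mm across the flats (20 mm over the corners), 8 mm thick, 11 g, origin at the centre of its underside; one of four alike. Starts flat on the solid middle strip of the strainer; wet and slippery (friction about 0.35): it slides once the strainer is accelerated sideways at more than about 3 to 4 m/s2.
- nut1: Small loose hexagonal steel nut, 17 mm across the flats (20 mm over the corners), 8 mm thick, 11 g, origin at the centre of its underside; one of four alike. Starts flat on the solid middle strip of the strainer; wet and slippery (friction about 0.35): it slides once the strainer is accelerated sideways at more than about 3 to 4 m/s2.
- nut2: Small loose hexagonal steel nut, 17 mm across the flats (20 mm over the corners), 8 mm thick, 11 g, origin at the centre of its underside; one of four alike. Starts flat on the solid middle strip of the strainer; wet and slippery (friction about 0.35): it slides once the strainer is accelerated sideways at more than about 3 to 4 m/s2.
- nut3: Small loose hexagonal steel nut, 17 mm across the flats (20 mm over the corners), 8 mm thick, 11 g, origin at the centre of its underside; one of four alike. Starts flat on the solid middle strip of the strainer; wet and slippery (friction about 0.35): it slides once the strainer is accelerated sideways at more than about 3 to 4 m/s2.
- weight: Loose steel pressure cooker weight: a round body 36 mm across and 24 mm high with a neck 24 mm across above it, 36 mm high in all, 0.085 kg; origin at the centre of its underside. Starts upright in the strainer on the middle strip near one end; too big for the openings.
- lidknob: Loose black plastic knob of a lid: foot 36 mm across, cap 39 mm across, 34 mm high, 0.045 kg; origin at the centre of its foot. Starts upright in the strainer near the other end; too big for the openings.
- soap_bottle: Bystander: clear bottle with a white cap, 60 mm across, 190 mm high, standing behind the middle of the stool (x about 0.70, y about -0.11); origin under its centre. Leave alone.
- cooker_lid: Bystander: steel pressure cooker lid, 190 mm across, about 50 mm high, black handle with a press button along own +y to 240 mm from the centre; origin under the disc's centre. Leave alone.
- bowls: Bystander: stack of three steel bowls, 126 mm across, 73 mm high; origin under the centre. Leave alone.
- tumbler: Bystander: steel tumbler, 72 mm across, 100 mm high; origin under its centre. Leave alone.
- scrub_brush: Bystander: scrub brush, 190 mm along own x, 50 mm wide, 42 mm high, lying across behind the middle of the stool; origin under its centre. Leave alone.
- spoon: Bystander: steel spoon 200 mm long lying along own x near the robot's right; origin under its middle. Leave alone.

How it is judged:
On the way, in this order (a step that is already met when the one before it is completed fails the run):
1. the strainer has been pulled out from under the rack (its centre more than 0.17 m from the rack's) and stands on the wood, let go and at rest (horizontal distance between strainer and rack above 0.17 m and height (world z) of strainer below 0.008 m and angle between strainer's own z axis and vertical below 0.06 rad and linear speed of strainer below 0.02 m/s and contact force between the fingers and strainer below 0.1 N), for 0.2 s.
2. the strainer is held by its arch handle over the degchi, all four nuts still in it (distance between the grasp point and arch_grip below 0.05 m and contact force between the fingers and strainer above 1 N and horizontal distance between strainer and degchi below 0.06 m and height (world z) of strainer above 0.1 m and z of each of nut0, nut1, nut2, nut3 in the frame of strainer above -0.006 m), for 0.1 s.
3. all four nuts have dropped through and lie in the degchi, while the strainer is still held by its arch handle above it with both large pieces in it (distance between the grasp point and arch_grip below 0.05 m and contact force between the fingers and strainer above 1 N and horizontal distance between strainer and degchi below 0.1 m and height (world z) of strainer above 0.1 m and horizontal distance between each of nut0, nut1, nut2, nut3 and degchi below 0.105 m and height (world z) of each of nut0, nut1, nut2, nut3 below 0.06 m and x of weight in the frame of strainer between -0.072 and 0.072 m and y of weight in the frame of strainer between -0.058 and 0.058 m and z of weight in the frame of strainer between -0.022 and 0.04 m and x of lidknob in the frame of strainer between -0.072 and 0.072 m and y of lidknob in the frame of strainer between -0.058 and 0.058 m and z of lidknob in the frame of strainer between -0.022 and 0.04 m), for 0.1 s.
At the end, for the whole second after the job is handed in: All four nuts lie in the upright degchi; the weight and the lid knob are in the strainer; the strainer stands on the rack's top, its centre within 45 mm of the rack's seen from above, its underside 138 to 150 mm above the stool, tilted under 0.08 rad, at rest (horizontal distance between each of nut0, nut1, nut2, nut3 and degchi below 0.105 m and height (world z) of each of nut0, nut1, nut2, nut3 below 0.06 m and x of weight in the frame of strainer between -0.072 and 0.072 m and y of weight in the frame of strainer between -0.058 and 0.058 m and z of weight in the frame of strainer between -0.022 and 0.04 m and x of lidknob in the frame of strainer between -0.072 and 0.072 m and y of lidknob in the frame of strainer between -0.058 and 0.058 m and z of lidknob in the frame of strainer between -0.022 and 0.04 m and horizontal distance between strainer and rack below 0.045 m and height (world z) of strainer between 0.138 and 0.15 m and angle between strainer's own z axis and vertical below 0.08 rad and linear speed of strainer below 0.02 m/s and angle between degchi's own z axis and vertical below 0.1 rad); the robot touches nothing.
It fails at once if the strainer is tilted more than 0.35 rad (angle between strainer's own z axis and vertical above 0.35 rad).
It fails at once if the gripper touches a nut (contact force between the fingers and nut0 above 0.3 N or contact force between the fingers and nut1 above 0.3 N or contact force between the fingers and nut2 above 0.3 N or contact force between the fingers and nut3 above 0.3 N).
It fails at once if the degchi is pushed more than 30 mm (distance of degchi from where it was at the start of the episode above 0.03 m).
It fails at once if a bystander is pushed more than 30 mm (distance of any of cooker_lid, bowls, tumbler, soap_bottle, scrub_brush, spoon from where it was at the start of the episode above 0.03 m).
It also fails if it takes over 64 s, if anything falls off the work surface, if the arm or the gripper's body presses on something with over 40 N, if the wrist force passes 120 N, or if a joint passes its speed limit or range.

## Working session

There is one attempt and no reset: what is moved stays moved. The work goes in short steps, Python scripts to look and compute and a tool call to move; the robot and the scene stay as the last step left them, time stands still between calls to the robot, and variables do not carry over. Pictures are saved under pics/ and viewed, at most 10 in all, crops included, and the job is handed in when it is done.

Besides the shell and the picture viewer there is one more tool, called as name(argument=value, ...) on one line, values as JSON. servo_tool: Moves the arm, as the interface text tells. Its arguments: {"type":"object","properties":{"motion":{"type":"string"}},"required":["motion"]}

```bash
mkdir -p pics; ls; cat > h.py <<'E'
import numpy as np, cv2
from cell import robot, optics, order
def snap(n,f):
    m=optics.camera_model(n); im=optics.camera(n); cv2.imwrite('pics/'+f,cv2.cvtColor(im,cv2.COLOR_RGB2BGR)); return im,m
def ray(m,px):
    K=np.array(m['intrinsics'],float);R=np.array(m['R']);t=np.array(m['t'])
    u=cv2.undistortPoints(np.array(px,float).reshape(-1,1,2),K,np.array(m['dist'],float)).reshape(-1,2)
    return -R.T@t,(R.T@np.c_[u,np.ones(len(u))].T).T
def onz(m,px,z):
    c,d=ray(m,px); z=np.broadcast_to(z,len(d)); return c+d*((z-c[2])/d[:,2])[:,None]
def proj(m,P):
    R=np.array(m['R']);return cv2.projectPoints(np.array(P,float).reshape(-1,1,3),cv2.Rodrigues(R)[0],np.array(m['t'],float),np.array(m['intrinsics'],float),np.array(m['dist'],float))[0].reshape(-1,2)
E
python3 - <<'E'
from h import *
np.set_printoptions(precision=4,suppress=True)
ims=[snap(n,n+'0.png') for n in ('scene','side')]
for im,m in ims:
    print(ray(m,[[256,192]]))
a=np.vstack([i[0] for i in ims]); cv2.imwrite('pics/both0.png',cv2.cvtColor(cv2.resize(a,(400,600)) if 0 else np.hstack([i[0] for i in ims])[:,:,:],cv2.COLOR_RGB2BGR))
print(robot.get_state())
E
```

```text
pics
(array([1.5492, 0.2929, 0.922 ]), array([[-0.744 , -0.229 , -0.6278]]))
(array([0.3878, 0.7161, 0.6196]), array([[ 0.1771, -0.7884, -0.5893]]))
{'time': 0.1, 'joint_pos': array([ 1.2495,  0.6158, -0.0126,  1.4247,  0.0081,  1.1034, -0.0404]), 'qd': array([-0.0004, -0.0022, -0.0002, -0.0032,  0.0009, -0.0001,  0.0008]), 'joint_torque': array([  0.0016, -46.0036,   0.2104, -16.6243,  -0.0611,   0.0169,
         0.0001]), 'position': array([ 0.1887, -0.6213,  0.2286]), 'tcp_rot': array([-0.0011,  0.9892,  0.1469, -0.0002]), 'force': array([-0.6883, -0.033 ,  0.6307]), 'torque': array([ 0.0017,  0.0141, -0.0271]), 'gripper_force': 0.0, 'grip_width': 0.09273866085132651}
```

View pics/scene0.png

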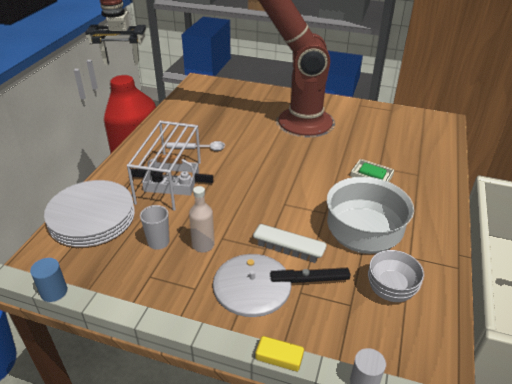

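View pics/side0.png

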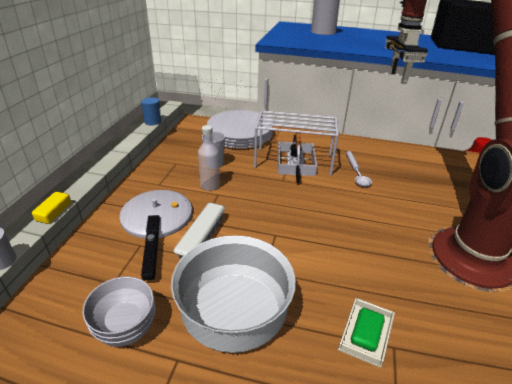

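The rack stands at the right (scene 130–200, 122–200; side 255–338, 113–172), with the strainer under it and an ear out towards +y (scene ~205,178; side ~298,178). The degchi is at scene (370,212) and side (234,290). Now crops for detail.

```bash
python3 - <<'E'
from h import *
np.set_printoptions(precision=4,suppress=True)
a=cv2.imread('pics/scene0.png');b=cv2.imread('pics/side0.png')
A=cv2.resize(a[115:215,125:225],None,fx=4,fy=4,interpolation=cv2.INTER_CUBIC)
B=cv2.resize(b[105:205,245:345],None,fx=4,fy=4,interpolation=cv2.INTER_CUBIC)
cv2.imwrite('pics/crop.png',np.hstack([A,B]))
ms=optics.camera_model('scene');md=optics.camera_model('side')
print('rough ear', onz(ms,[[205,178]],.03),onz(md,[[298,178]],.02))
# degchi: grey (low saturation) blob
for im,m,seed in ((a,ms,(370,200)),(b,md,(234,300))):
    hsv=cv2.cvtColor(im,cv2.COLOR_BGR2HSV); k=(hsv[...,1]<60).astype(np.uint8)
    k=cv2.morphologyEx(k,cv2.MORPH_OPEN,np.ones((3,3)))
    n,l,s,c=cv2.connectedComponentsWithStats(k); i=l[seed[1],seed[0]]
    print(s[i])
    # top, left, right extents: rim at z=.1
    cs=cv2.findContours((l==i).astype(np.uint8),0,1)[0][0].reshape(-1,2)
    P=onz(m,cs,.1)[:,:2]
    # upper half of contour = rim far side
    up=cs[:,1]<s[i][1]+s[i][3]*0.4
    Q=P[up]; x=np.linalg.lstsq(np.c_[2*Q,np.ones(len(Q))],(Q**2).sum(1),rcond=None)[0]
    print('degchi',x[:2],np.sqrt(x[2]+x[0]**2+x[1]**2))
E
```

```text
rough ear [[ 0.4764 -0.2     0.03  ]] [[ 0.464  -0.1887  0.02  ]]
[ 327  160   97  142 7853]
degchi [0.4845 0.2812] 0.11204477003101802
[  171   203   125   150 12473]
degchi [0.5671 0.1902] 0.08341058505602904
```

View pics/crop.png

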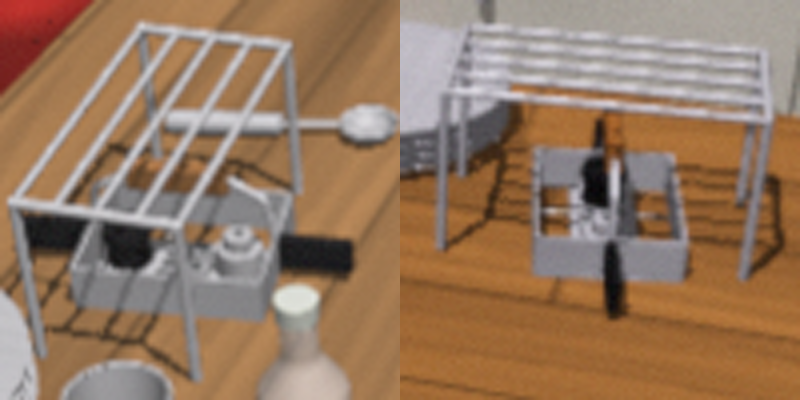

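```bash
python3 - <<'E'
from h import *
np.set_printoptions(precision=4,suppress=True)
ms=optics.camera_model('scene');md=optics.camera_model('side')
A=lambda L:np.array(L)/4+[125,115]
B=lambda L:(np.array(L)-[400,0])/4+[245,105]
for m,p in ((ms,A([(15,203),(182,223),(290,45),(143,27)])),(md,B([(468,27),(443,95),(768,120),(768,50)]))):
    P=onz(m,p,.14); c=P.mean(0); e=(P[2]-P[1]+P[3]-P[0])/2; print('rack',c,'edges',[np.linalg.norm(P[i]-P[(i+1)%4]).round(3) for i in range(4)],'yaw',np.arctan2(-e[1],-e[0]))
print('walltop side',onz(md,B([(535,238),(686,245),(675,152),(535,150)]),.036))
print('wallbot side',onz(md,B([(535,275),(686,280)]),.0))
print('ear tip bottom side',onz(md,B([(614,317)]),.008),'scene bot',onz(ms,A([(352,272)]),.008),'scene ear top edge',onz(ms,A([(282,235),(352,242)]),.038))
print('walltop scene',onz(ms,A([(72,268),(272,290),(298,200),(95,182)]),.036))
# degchi via rim extremes
for m,p in ((ms,[(327,207),(412,211),(369,179)]),(md,[(172,290),(295,285),(238,237)])):
    P=onz(m,p,.1)[:,:2]; M=np.c_[2*P,np.ones(3)];x=np.linalg.solve(M,(P**2).sum(1)); print('degchi',x[:2],np.sqrt(x[2]+x[0]**2+x[1]**2))
b=onz(md,[(234,300)],.004);print(b)
E
```

```text
rack [ 0.4963 -0.3111  0.14  ] edges [np.float64(0.12), np.float64(0.238), np.float64(0.121), np.float64(0.242)] yaw 0.08985948237717455
rack [ 0.4936 -0.3123  0.14  ] edges [np.float64(0.127), np.float64(0.239), np.float64(0.125), np.float64(0.242)] yaw 0.11747398387757313
walltop side [[ 0.5299 -0.2224  0.036 ]
 [ 0.4164 -0.2444  0.036 ]
 [ 0.4408 -0.3921  0.036 ]
 [ 0.5562 -0.3617  0.036 ]]
wallbot side [[ 0.5284 -0.2262  0.    ]
 [ 0.4128 -0.2516  0.    ]]
ear tip bottom side [[ 0.4593 -0.1741  0.008 ]] scene bot [[ 0.4657 -0.1792  0.008 ]] scene ear top edge [[ 0.4754 -0.2312  0.038 ]
 [ 0.4668 -0.1774  0.038 ]]
walltop scene [[ 0.5605 -0.3651  0.036 ]
 [ 0.5377 -0.2127  0.036 ]
 [ 0.4268 -0.2386  0.036 ]
 [ 0.4551 -0.4007  0.036 ]]
degchi [0.5303 0.2898] 0.11182783995113058
degchi [0.5192 0.2946] 0.11198925635570176
[[0.5273 0.2698 0.004 ]]
```

servo_tool(motion="93 0 0 0 0 0 -1;93 0 0 0 0 0 -1;93 0 0 0 0 0 -1;93 0 0 0 0 0 -1;93 0 0 0 0 0 -1;93 0 0 0 0 0 -1;93 0 0 0 0 0 -1;93 0 0 0 0 0 -1;93 0 0 0 0 0 -1;93 0 0 0 0 0 -1")

```text
time: 1.35
position: [0.1887, -0.6215, 0.2289]
tcp_rot: [-0.001, 0.834, 0.552, 0.0]
force: [-0.1, 0.6, -0.6]
grip_width: 0.0933
gripper_force: 0.0
```

servo_tool(motion="93 0 0 0 0 0 -1;93 0 0 0 0 0 -1;93 0 0 0 0 0 -1;93 0 0 0 0 0 -1;93 0 0 0 0 0 -1;93 0 0 0 0 0 -1;93 0 0 0 0 0 -1;93 1 1 0 0 0 0;93 1 1 0 0 0 0;93 1 1 0 0 0 0")

```text
time: 2.6
position: [0.2822, -0.4781, 0.2292]
tcp_rot: [-0.0, 0.63, 0.776, 0.0]
force: [0.6, -0.0, 0.7]
grip_width: 0.0929
gripper_force: 0.0
```

servo_tool(motion="93 1 1 0 0 0 0;93 1 1 0 0 0 0;93 1 1 0 0 0 0;93 1 1 0 0 0 0;93 1 1 0 0 0 0;93 1 1 0 0 0 0;93 0.1 0 0 0 0 0;93 0 0 0 0 0 0;93 0 0 0 0 0 0")

```text
time: 3.72
position: [0.4651, -0.1935, 0.2293]
tcp_rot: [-0.0, 0.631, 0.775, -0.001]
force: [0.5, -1.0, 0.3]
grip_width: 0.0933
gripper_force: 0.0
```

```bash
python3 - <<'E'
from h import *
np.set_printoptions(precision=4,suppress=True)
im,m=snap('wrist','w1.png'); p=robot.get_state()['position'];print(p)
print(proj(m,[[.467,-.188,.038],[p[0],p[1],.038]]))
E
```

```text
[ 0.4651 -0.1935  0.2294]
[[255.5384 166.7636]
 [252.9227 171.1328]]
```

View pics/w1.png

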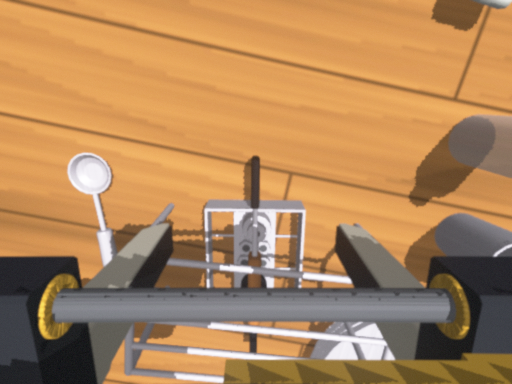

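The ear is at px (255, 157–203), exactly upright in the picture, so the tool is aligned; the strainer end wall is at row ~205.

```bash
python3 - <<'E'
from h import *
np.set_printoptions(precision=4,suppress=True)
m=optics.camera_model('wrist')
print(onz(m,[(255,157),(255.5,203)],.038), onz(m,[(205,208),(303,207)],.036))
E
```

```text
[[ 0.4643 -0.1773  0.038 ]
 [ 0.4758 -0.2297  0.038 ]] [[ 0.4195 -0.2482  0.036 ]
 [ 0.5311 -0.2239  0.036 ]]
```

servo_tool(motion="93 0.1 0.05 1 0 0 0;93 0 0 1 0 0 0;93 0 0 1 0 0 0;93 0 0 1 0 0 0;93 0 0 0.9 0 0 0;93 0 0 0.2 0 0 0;93 0 0 0 0 0 0;0 0 0 0 0 0 0;0 0 0 0 0 0 0;0 0 0 0 0 0 0")

```text
time: 5.03
position: [0.4677, -0.1874, 0.0264]
tcp_rot: [0.001, 0.63, 0.777, 0.0]
force: [0.1, 0.4, 0.2]
grip_width: 0.0676
gripper_force: 0.0
```

servo_tool(motion="0 0 0 0 0 0 0;0 0 0 0 0 0 0;0 0 0 0 0 0 0;0 0 0 0 0 0 0")

```text
time: 5.52
position: [0.4672, -0.1872, 0.0256]
tcp_rot: [-0.0, 0.63, 0.777, 0.0]
force: [0.7, 0.3, 0.5]
grip_width: 0.0278
gripper_force: 0.0
```

servo_tool(motion="0 0 0 0 0 0 0;0 0 0 0 0 0 0;0 0 0 0 0 0 0;0 0 0 0 0 0 0")

```text
time: 6.02
position: [0.4666, -0.1873, 0.0256]
tcp_rot: [-0.0, 0.63, 0.776, -0.0]
force: [-2.2, -0.0, 1.5]
grip_width: 0.0097
gripper_force: 30.0
```

servo_tool(motion="0 0.1 0 0 0 0 0;0 0.2 0.05 0 0 0 0;0 0.3 0.1 0 0 0 0;0 0.4 0.15 0 0 0 0;0 0.5 0.15 0 0 0 0;0 0.5 0.15 0 0 0 0;0 0.5 0.15 0 0 0 0;0 0.5 0.15 0 0 0 0;0 0.5 0.15 0 0 0 0;0 0.5 0.15 0 0 0 0")

```text
time: 7.28
position: [0.4809, -0.0189, 0.0256]
tcp_rot: [-0.0, 0.629, 0.777, -0.0]
force: [-0.4, -3.1, -0.7]
grip_width: 0.01
gripper_force: 30.0
```

servo_tool(motion="0 0.5 0.15 0 0 0 0;0 0.4 0.1 0 0 0 0;0 0.2 0.05 0 0 0 0;0 0.1 0 0 0 0 0;0 0 0 0 0 0 0;0 0 0 0 0 0 0;40 0 0 0 0 0 0;60 0 0 0 0 0 0;60 0 0 0 0 0 0;60 0 0 0 0 0 0")

```text
time: 8.52
position: [0.4832, 0.0285, 0.0257]
tcp_rot: [0.0, 0.63, 0.776, 0.0]
force: [-0.1, 0.0, -0.2]
grip_width: 0.0451
gripper_force: 0.0
```

servo_tool(motion="93 0 0 -0.5 0 0 0;93 0 0 -1 0 0 0;93 0 0 -1 0 0 0;93 0 0 -1 0 0 0;93 -1 0 -0.8 0 0 0;93 -1 0 0 0 0 0;93 -1 0 0 0 0 0;93 0 0 0 0 0 0;93 0 0 0 0 0 0")

```text
time: 9.65
position: [0.5075, -0.088, 0.1975]
tcp_rot: [-0.0, 0.63, 0.777, 0.0]
force: [-0.1, 0.8, 0.1]
grip_width: 0.0927
gripper_force: 0.0
```

```bash
python3 - <<'E'
from h import *
np.set_printoptions(precision=4,suppress=True)
im,m=snap('wrist','w2.png'); p=robot.get_state()['position'];print(p)
print(proj(m,[[p[0],p[1],.097]]))
snap('side','side2.png')
E
```

```text
[ 0.5075 -0.0874  0.1976]
[[252.5073 193.9073]]
```

View pics/w2.png

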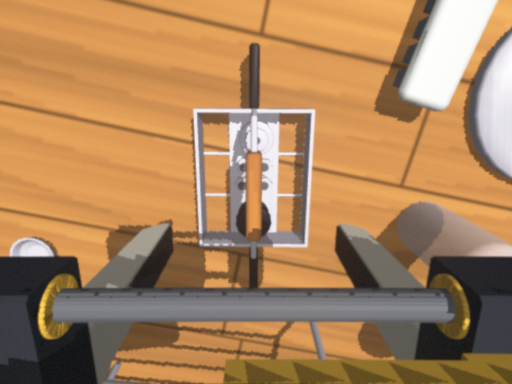

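The handle runs at px (255,150)–(253,240), aligned and centred under the TCP (252.5,194); the nuts, weight (top) and knob (bottom) are in the middle strip.

servo_tool(motion="93 0.1 0 0.5 0 0 0;93 0 0.02 1 0 0 0;93 0 0 0.9 0 0 0;93 0 0 0.5 0 0 0;93 0 0 0.2 0 0 0;93 0 0 0 0 0 0;40 0 0 0 0 0 0;20 0 0 0 0 0 0;0 0 0 0 0 0 0;0 0 0 0 0 0 0")

```text
time: 11.0
position: [0.5079, -0.0848, 0.0739]
tcp_rot: [0.0, 0.63, 0.777, 0.0]
force: [-0.5, -0.2, 0.8]
grip_width: 0.0575
gripper_force: 0.0
```

servo_tool(motion="0 0 0 0 0 0 0;0 0 0 0 0 0 0;0 0 0 0 0 0 0;0 0 0 0 0 0 0;0 0 0 0 0 0 0;0 0 0 0 0 0 0;0 0 0 0 0 0 0")

```text
time: 11.88
position: [0.507, -0.0848, 0.0736]
tcp_rot: [-0.001, 0.63, 0.776, -0.001]
force: [-4.0, -0.6, 1.8]
grip_width: 0.0139
gripper_force: 30.0
```

servo_tool(motion="0 0 0 -0.2 0 0 0;0 0 0 -0.5 0 0 0;0 0 0 -0.8 0 0 0;0 0 0 -0.8 0 0 0;0 0 0 -0.6 0 0 0;0 0 0 -0.3 0 0 0;0 0.1 0 0 0 0 0;0 0.2 0.05 0 0 0 0;0 0.3 0.1 0 0 0 0;0 0.4 0.1 0 0 0 0")

```text
time: 13.12
position: [0.5092, -0.0421, 0.2011]
tcp_rot: [-0.001, 0.63, 0.777, -0.0]
force: [0.3, -0.0, -4.7]
grip_width: 0.0137
gripper_force: 30.0
```

```bash
python3 - <<'E'
from h import *
im,m=snap('side','s3.png'); p=robot.get_state()['position'];print(p,robot.get_state()['force'])
x,y=proj(m,[p])[0].astype(int);print(x,y)
cv2.imwrite('pics/s3c.png',cv2.resize(cv2.imread('pics/s3.png')[max(0,y-60):y+110,max(0,x-110):x+110],None,fx=3,fy=3))
E
```

```text
[ 0.50938    -0.03819605  0.20145508] [-0.22690951  3.18275001 -4.41908745]
276 145
```

View pics/s3c.png

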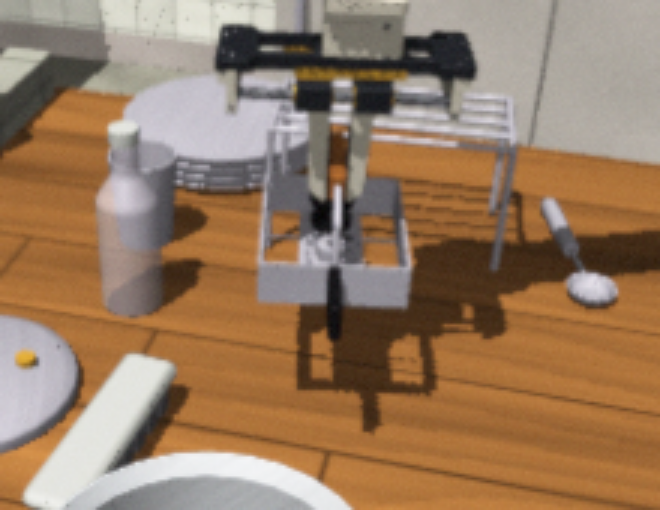

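The strainer hangs level from the grip, contents in place; moving on to the degchi.

servo_tool(motion="0 0.1 0 0 0 0 0;0 0.3 0.1 0 0 0 0;0 0.5 0.15 0 0 0 0;0 0.7 0.2 0 0 0 0;0 0.7 0.2 0 0 0 0;0 0.7 0.2 0 0 0 0;0 0.7 0.2 0 0 0 0;0 0.7 0.2 0 0 0 0;0 0.7 0.2 0 0 0 0;0 0.7 0.2 0 0 0 0")

```text
time: 14.42
position: [0.5261, 0.1984, 0.2016]
tcp_rot: [-0.0, 0.63, 0.776, 0.0]
force: [0.3, -0.6, -3.8]
grip_width: 0.0137
gripper_force: 30.0
```

servo_tool(motion="0 0.7 0.2 0 0 0 0;0 0.6 0.15 0 0 0 0;0 0.5 0.1 0 0 0 0;0 0.4 0.1 0 0 0 0;0 0.2 0.05 0 0 0 0;0 0 0 0 0 0 0;0 0 0 0 0 0 0;0 0 0 0 0 0 0")

```text
time: 15.42
position: [0.5301, 0.2949, 0.2017]
tcp_rot: [0.0, 0.631, 0.776, -0.0]
force: [0.3, -0.2, -4.6]
grip_width: 0.014
gripper_force: 30.0
```

```bash
python3 - <<'E'
from h import *
im,m=snap('scene','c4.png');snap('side','s4.png'); p=robot.get_state()['position'];print(p,robot.get_state()['force'])
a=cv2.imread('pics/c4.png')[120:270,290:450];b=cv2.imread('pics/s4.png')[150:360,130:350]
a=cv2.resize(a,(400,375));b=cv2.resize(b,(393,375));cv2.imwrite('pics/j4.png',np.hstack([a,b]))
E
```

```text
[0.53003242 0.29532476 0.20176957] [-0.16513405  0.40861951 -5.8826061 ]
```

View pics/j4.png

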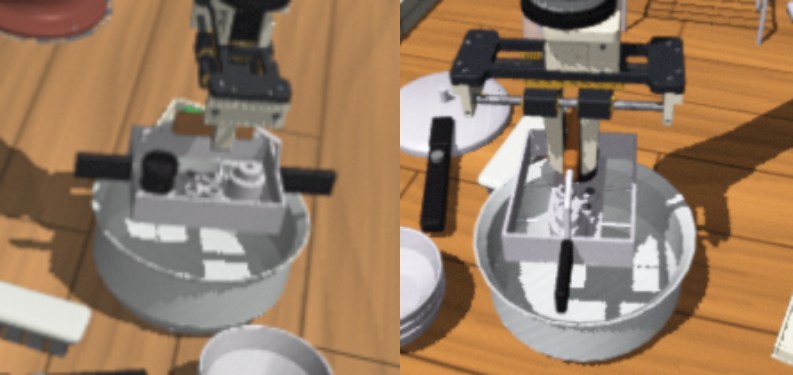

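servo_tool(motion="0 0 -0.4 0 0 0 0;0 0 -0.4 0 0 0 0;0 0 0.75 0 0 0 0;0 0 0.75 0 0 0 0;0 0 -0.75 0 0 0 0;0 0 -0.75 0 0 0 0;0 0 0.75 0 0 0 0;0 0 0.75 0 0 0 0;0 0 -0.75 0 0 0 0;0 0 0 0 0 0 0")

```text
time: 16.77
position: [0.5254, 0.2954, 0.2014]
tcp_rot: [-0.001, 0.629, 0.777, -0.002]
force: [0.6, 1.1, -5.6]
grip_width: 0.0138
gripper_force: 30.0
```

```bash
cat > look.py <<'E'
import sys
from h import *
n=sys.argv[1]
snap('scene','c%s.png'%n);snap('side','s%s.png'%n); s=robot.get_state();print(s['position'],s['force'],s['time'])
a=cv2.imread('pics/c%s.png'%n)[140:240,310:430];b=cv2.imread('pics/s%s.png'%n)[210:350,160:310]
a=cv2.resize(a,(420,350),interpolation=2);b=cv2.resize(b,(375,350),interpolation=2);cv2.imwrite('pics/j%s.png'%n,np.hstack([a,b]))
E
python3 look.py 5
```

```text
[0.52814008 0.29560257 0.20204997] [ 0.84104704  0.23913564 -4.87626288] 16.875
```

View pics/j5.png

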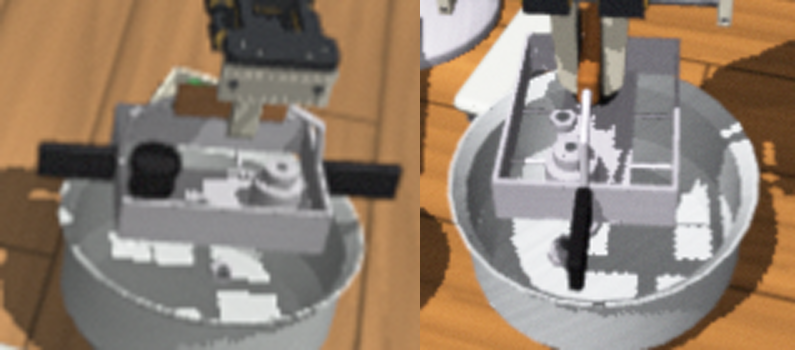

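Most nuts are through (pot: scene (222,270), side (560,250)); one seems still in at side (565,118). Shaking again.

servo_tool(motion="0 0 -0.7 0 0 0 0;0 0 0.8 0 0 0 0;0 0 0.8 0 0 0 0;0 0 -0.8 0 0 0 0;0 0 -0.8 0 0 0 0;0 0 0.8 0 0 0 0;0 0 0.8 0 0 0 0;0 0 -0.8 0 0 0 0;0 0 -0.8 0 0 0 0;0 0 0.7 0 0 0 0")

```text
time: 18.12
position: [0.521, 0.2944, 0.2003]
tcp_rot: [-0.002, 0.628, 0.778, -0.005]
force: [1.3, 1.4, -4.7]
grip_width: 0.0134
gripper_force: 30.0
```

servo_tool(motion="0 0 0.8 0 0 0 0;0 0 -0.8 0 0 0 0;0 0 -0.8 0 0 0 0;0 0 0.8 0 0 0 0;0 0 0.8 0 0 0 0;0 0 -0.8 0 0 0 0;0 0 0 0 0 0 0;0 0 0 0 0 0 0;0 0 0 0 0 0 0")

```text
time: 19.25
position: [0.5289, 0.2956, 0.2021]
tcp_rot: [0.0, 0.63, 0.776, 0.001]
force: [0.5, -0.0, -5.1]
grip_width: 0.0139
gripper_force: 30.0
```

```bash
python3 look.py 6
```

```text
[0.52850289 0.29558214 0.2018393 ] [-1.31904003 -0.20484238 -4.19247125] 19.35
```

View pics/j6.png

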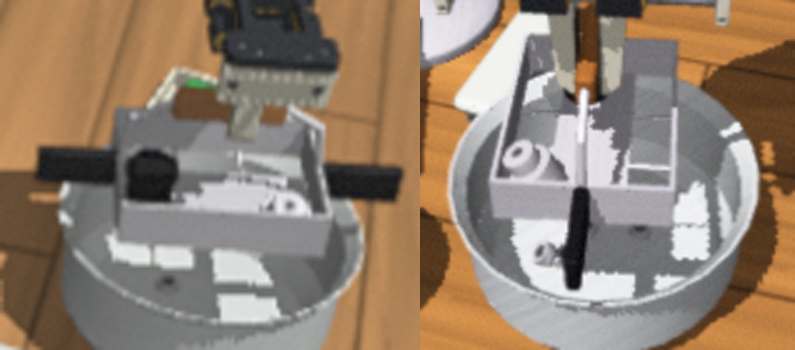

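The weight has slid to one side and leans by the wall; nuts show in the pot at side (545,255), (590,228), (640,230). One more shake, then compare from several placements.

servo_tool(motion="0 0 -0.8 0 0 0 0;0 0 0.8 0 0 0 0;0 0 0.8 0 0 0 0;0 0 -0.8 0 0 0 0;0 0 -0.8 0 0 0 0;0 0 0.8 0 0 0 0;0 0 0.8 0 0 0 0;0 0 -0.8 0 0 0 0;0 0 0 0 0 0 0;0 0 0 0 0 0 0")

```text
time: 20.6
position: [0.5285, 0.2958, 0.202]
tcp_rot: [0.0, 0.63, 0.777, 0.001]
force: [-0.4, 0.1, -5.6]
grip_width: 0.0141
gripper_force: 30.0
```

```bash
python3 - <<'E'
from h import *
snap('wrist','w7.png');snap('side','s7.png');snap('scene','c7.png');print(robot.get_state()['position'])
E
```

```text
[0.52865339 0.29559999 0.20191937]
```

servo_tool(motion="0 -0.1 0 0 0 0 0;0 -0.3 0 0 0 0 0;0 -0.4 0 0 0 0 0;0 -0.4 0 0 0 0 0;0 -0.2 0 0 0 0 0;0 -0.1 0 0 0 0 0;0 0 0 0 0 0 0;0 0 0 0 0 0 0")

```text
time: 21.75
position: [0.5399, 0.2378, 0.2018]
tcp_rot: [-0.0, 0.63, 0.777, 0.0]
force: [0.8, 0.6, -4.5]
grip_width: 0.0139
gripper_force: 30.0
```

```bash
python3 - <<'E'
from h import *
snap('side','s8.png');snap('scene','c8.png');print(robot.get_state()['position'])
r=lambda f,y0,y1,x0,x1:cv2.resize(cv2.imread('pics/'+f)[y0:y1,x0:x1],(400,300),interpolation=2)
cv2.imwrite('pics/j8.png',np.vstack([np.hstack([r('w7.png',80,260,135,375),r('s8.png',215,350,155,335)]),np.hstack([r('s7.png',205,325,165,325),r('c8.png',150,250,300,433)])]))
E
```

```text
[0.53995309 0.237727   0.20174261]
```

View pics/j8.png

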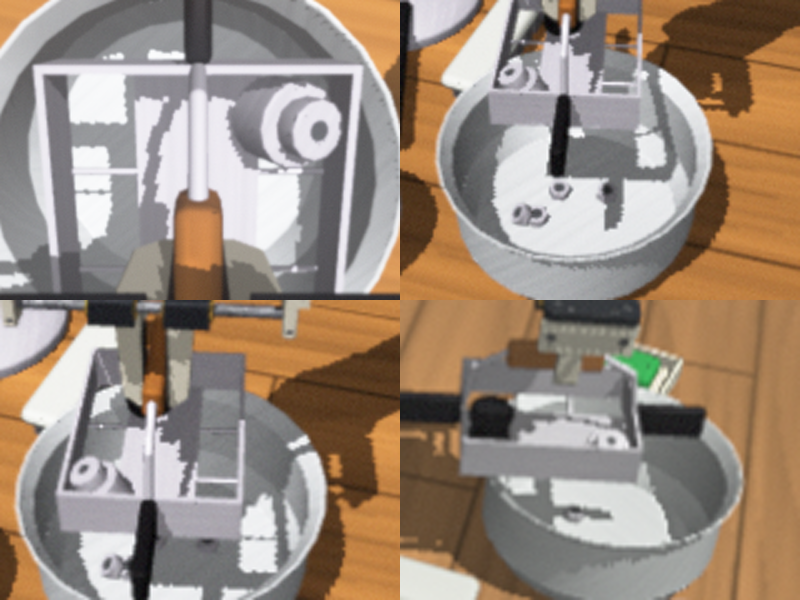

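All four nuts lie in the pot (top right tile: (520,213), (538,213), (560,188), (607,190)); weight and knob are still in the strainer. Now to the rack.

servo_tool(motion="0 0 0 -0.2 0 0 0.2;0 0 0 -0.4 0 0 0.3;0 0 0 -0.5 0 0 0.3;0 0 0 -0.3 0 0 0.2;0 0 0 -0.1 0 0 0.15;0 0 0 0 0 0 0;0 -0.1 0 0 0 0 0;0 -0.3 -0.1 0 0 0 0;0 -0.5 -0.1 0 0 0 0;0 -0.7 -0.13 0 0 0 0")

```text
time: 23.1
position: [0.5336, 0.1701, 0.2615]
tcp_rot: [0.0, 0.668, 0.744, -0.0]
force: [0.1, 0.0, -4.7]
grip_width: 0.014
gripper_force: 30.0
```

servo_tool(motion="0 -0.7 -0.13 0 0 0 0;0 -0.7 -0.13 0 0 0 0;0 -0.7 -0.13 0 0 0 0;0 -0.7 -0.13 0 0 0 0;0 -0.7 -0.13 0 0 0 0;0 -0.7 -0.13 0 0 0 0;0 -0.7 -0.13 0 0 0 0;0 -0.7 -0.13 0 0 0 0;0 -0.7 -0.13 0 0 0 0;0 -0.7 -0.13 0 0 0 0")

```text
time: 24.35
position: [0.511, -0.1148, 0.2618]
tcp_rot: [0.0, 0.669, 0.743, -0.001]
force: [-0.6, -0.9, -4.8]
grip_width: 0.0138
gripper_force: 30.0
```

servo_tool(motion="0 -0.7 -0.13 0 0 0 0;0 -0.7 -0.13 0 0 0 0;0 -0.7 -0.13 0 0 0 0;0 -0.7 -0.13 0 0 0 0;0 -0.7 -0.13 0 0 0 0;0 -0.6 -0.15 0 0 0 0;0 -0.4 -0.1 0 0 0 0;0 -0.25 -0.05 0 0 0 0;0 -0.1 0 0 0 0 0;0 0 0 0 0 0 0")

```text
time: 25.6
position: [0.4955, -0.3083, 0.2617]
tcp_rot: [-0.0, 0.668, 0.744, 0.0]
force: [-0.6, 0.8, -4.1]
grip_width: 0.0138
gripper_force: 30.0
```

```bash
python3 - <<'E'
from h import *
np.set_printoptions(precision=4,suppress=True)
s=robot.get_state();print(s['position'],s['tcp_rot'],s['force'])
# rack check in the first pictures is (0.495,-0.312), yaw .105
t=s['tcp_rot'];a=np.arctan2(2*t[1]*t[2],t[1]**2-t[2]**2);x=np.array([np.cos(a),np.sin(a)]);y=np.array([np.sin(a),-np.cos(a)])
d=np.array([.495,-.308])-s['position'][:2];print('units x,y',d@x/.04,d@y/.04, 'tool x off rack y, deg',np.degrees(a)-96)
E
```

```text
[ 0.4955 -0.3083  0.2617] [-0.0002  0.6678  0.7443  0.0003] [-0.558   0.7503 -4.105 ]
units x,y 0.009647674298000026 -0.010862300711791027 tool x off rack y, deg 0.19906857077306483
```

servo_tool(motion="0 0 0 0.2 0 0 0;0 0 0 0.3 0 0 0;0 0 0 0.25 0 0 0;0 0 0 0.15 0 0 0;0 0 0 0.1 0 0 0;0 0 0 0.05 0 0 0;0 0 0 0 0 0 0;0 0 0 0 0 0 0")

```text
time: 26.6
position: [0.4954, -0.3091, 0.22]
tcp_rot: [0.0, 0.668, 0.744, 0.0]
force: [-0.1, -1.6, -5.1]
grip_width: 0.0139
gripper_force: 30.0
```

servo_tool(motion="0 0 0 0.03 0 0 0;0 0 0 0 0 0 0")

```text
time: 26.85
position: [0.4955, -0.309, 0.2193]
tcp_rot: [0.001, 0.668, 0.744, 0.0]
force: [-0.1, 1.0, 0.4]
grip_width: 0.0137
gripper_force: 30.0
```

servo_tool(motion="0 0 0 0.03 0 0 0;0 0 0 0 0 0 0")

```text
time: 27.1
position: [0.4956, -0.3082, 0.2186]
tcp_rot: [0.0, 0.668, 0.744, 0.0]
force: [-3.3, 3.2, 4.7]
grip_width: 0.0139
gripper_force: 30.0
```

servo_tool(motion="0 0 0 0.02 0 0 0;0 0 0 0 0 0 0;16 0 0 0 0 0 0;20 0 0 0 0 0 0;30 0 0 0 0 0 0;60 0 0 0 0 0 0;60 0 0 0 0 0 0;60 0 0 0 0 0 0;60 0 0 0 0 0 0")

```text
time: 28.22
position: [0.4952, -0.309, 0.2165]
tcp_rot: [-0.0, 0.668, 0.744, 0.0]
force: [-0.0, -0.1, 0.3]
grip_width: 0.0596
gripper_force: 0.0
```

servo_tool(motion="60 0 0 -0.3 0 0 0;60 0 0 -0.6 0 0 0;60 0 0 -1 0 0 0;60 0 0 -1 0 0 0;60 0 0 -1 0 0 0;60 0 0 0 0 0 0;60 0 0 0 0 0 0;60 0 0 0 0 0 0")

```text
time: 29.22
position: [0.4945, -0.3089, 0.3711]
tcp_rot: [-0.001, 0.668, 0.744, -0.0]
force: [-0.2, -0.4, 1.0]
grip_width: 0.0596
gripper_force: 0.0
```

```bash
python3 - <<'E'
from h import *
np.set_printoptions(precision=4,suppress=True)
s=robot.get_state();print(s['position'])
snap('side','s9.png');snap('scene','c9.png');snap('wrist','w9.png')
md=optics.camera_model('side');mw=optics.camera_model('wrist')
u=np.array([-.106,.994]);v=np.array([.994,.106]);c=np.array([.495,-.312])
# predicted handle top ends and ear tips, upright placement
P=[[*(c+a*u),z] for a,z in((.04,.24),(-.04,.24),(.132,.181),(.132,.151))]
print(proj(md,P),proj(optics.camera_model('scene'),P),proj(mw,P[:3]))
# black ear/orange handle measured: masks
for n,m in (('s9',md),('c9',optics.camera_model('scene'))):
    im=cv2.imread('pics/%s.png'%n); q=proj(m,P).mean(0); 
    g=np.zeros(im.shape[:2],np.uint8);x,y=q.astype(int);g[y-60:y+60,x-60:x+60]=1
    dark=((im.max(2)<55)&(g>0)).astype(np.uint8)
    k,l,st,ce=cv2.connectedComponentsWithStats(dark)
    print(n,[(st[i].tolist(),ce[i].round(1).tolist()) for i in range(1,k) if st[i][4]>15])
E
```

```text
[ 0.4945 -0.3089  0.3711]
[[299.787   96.5853]
 [300.6262  86.985 ]
 [296.7294 129.5389]
 [295.7835 139.3379]] [[174.9062 115.931 ]
 [147.8815 112.8999]
 [207.7858 137.6977]
 [208.316  146.5745]] [[252.4982 145.9684]
 [252.5712 227.918 ]
 [252.7225  46.1679]]
s9 [([290, 103, 8, 13, 85], [293.3, 108.8]), ([295, 122, 4, 16, 44], [296.7, 129.4])]
c9 [([124, 128, 14, 10, 106], [129.6, 132.3]), ([139, 131, 13, 11, 121], [145.4, 136.1]), ([188, 136, 19, 11, 153], [197.1, 140.9])]
```

```bash
python3 - <<'E'
from h import *
np.set_printoptions(precision=1,suppress=True)
u=np.array([-.106,.994]);c=np.array([.495,-.312]);m=optics.camera_model('scene')
for s in (1,-1): print(proj(m,[[*(c+s*r*u),z] for r in(.08,.132) for z in(.151,.181)]).tolist())
im=cv2.imread('pics/c9.png');d=im.max(2)<55
for x in (126,129,131,192,197,202): 
    r=np.where(d[120:155,x])[0]+120;print(x,r.min() if len(r) else 0,r.max() if len(r) else 0)
w=cv2.cvtColor(cv2.imread('pics/w9.png'),cv2.COLOR_BGR2HSV)
k=((w[...,2]<60)).astype(np.uint8);k[235:]=0;n,l,st,ce=cv2.connectedComponentsWithStats(k)
print([(st[i].tolist()) for i in range(1,n) if st[i][4]>30])
E
```

```text
[[190.9498836692709, 144.43941529200583], [190.1890673157737, 135.59050686119505], [208.3159549273139, 146.574502546571], [207.7857525690526, 137.69771030651532]]
[[138.9299784933366, 138.07379474075518], [137.50098375635721, 129.31863108936727], [122.48797354232755, 136.07128241006828], [120.85537813811305, 127.34902107354964]]
126 128 136
129 129 137
131 129 137
192 137 144
197 137 145
202 138 145
[]
```

```bash
python3 -c "
from cell import order; print(order.job_done())"
```

```text
the job is handed in; nothing more can be done
None
```

The job is handed in: by the camera checks, all four nuts lie in the degchi, and the strainer stands level in the middle of the rack top, let go; the weight and the lid knob were last seen in it over the degchi, the weight leaning by a wall. The system gave no verdict.

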